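Clip the top feed scoop to the snap hook

ROBOT

A 6-joint arm with a two-finger parallel gripper is mounted at the origin on the work surface. World frame = base frame: x ahead of the robot, y to its left, z up, the work surface at z = 0. Lengths are in m, angles in degrees, forces in N, time in s.
With the tool pointing down it reaches from about 0.3 to 0.75 m from the base axis. Payload 8.5 kg.
Tool frame: the origin (TCP) lies on the front face of the gripper's body, between the roots of the fingers; the fingertips stand 64 mm ahead of it and the grasp point (between the pads) lies 45 mm ahead of it (arm.grasp_offset is the distance from the TCP to the grasp point, in m); z points along the fingers, y is the line along which they close (so a half turn about z gives the same grasp; the last joint's range is limited). The gripper opens to 88 mm and grips with 3 to 60 N. Pads are 18 mm wide; open, the fingers measure 123 mm over their backs; the gripper's body (75 mm by 187 mm) begins 45 mm behind the grasp point.
Start: joints at [56.878, 21.807, 74.336, -0, 83.858, -12.336], TCP at [0.195, 0.514, 0.303] pointing down, gripper open.
Joint ranges: [-178.18, 178.18], [-50.72, 133.34], [12.68, 142.11], [-81.47, 261.47], [9.98, 163.14], [-165.26, 165.26]. Speed limits (degrees/s): [136.94, 136.94, 180, 180, 180, 180].

INTERFACE

Orientations are given as a 3x3 rotation matrix whose columns are the frame's x, y, z axes.
In Python, from cell import arm gives the robot as it stands.
- The arm moves only by the shell command python3 -m inch 'ROWS' [FORCE]. ROWS is JSON, a list of rows, each a list of 7 numbers: the shift along the tool's x, y, z as a fraction of full scale, then the turn, a rotation vector about the tool's x, y, z as a fraction of full scale, then the gripper command: -1 is shut, 1 is fully open, values between are in proportion. A call has 1 to 5 rows; each row shifts and turns the commanded pose from where the row before left it, along the tool's axes as they then stand; what a row does not reach is not made up. Full scale, the value 1, is 0.03 m for a shift and 0.12 rad for a turn. A row lasts 1/12 s, in which the tool goes at most 41.7 mm and 7.16 degrees, less where a joint would pass 70% of its speed; a pose out of reach is approached as far as the arm can. A call with a number of a shift or a turn outside -1 to 1 is refused whole. A call with a gripper value outside its range is refused whole. The fingers move at their own pace and stop on an object; FORCE is the grip in N (left out, the last holds). Time passes only in rows, so rows that do not move let the fingers close. It gives the time, the measured TCP pose, the force, the opening and the grip force at its end, in the units of the state.
- arm.get_obs(): the state, without advancing time (a new reading comes with each control period).
- arm.get_image(name): name is "side" or "top" or "wrist"; returns (picture, depth): 384x512x3 uint8, red, green, blue; 384x512 float32, m along the optical axis (not along the pixel's ray), 0 where there is no reading.
- arm.calibration(name): a dict with "fovy" (degrees; the focal length in pixels is half the picture's height over the tangent of half this angle, whatever the lens; pixels are square), "cx", "cy" (the principal point, pixels), "rvec" (rotation vector, rad) and "tvec" (3), from world to camera coordinates, as OpenCV has them. Camera axes: x right, y down, z forward; pixel columns grow to the right and rows downward; lengths in m; the calibration is good to about 2 mm. A picture is of the moment at which its call begins: read the wrist's pose just before it. calibration takes no time and is no camera call; for the wrist camera it gives the pose at the moment of the call.
- arm.job_done(): hands the job in; it is judged then, once.
The state is a dict: "time": time; "joints": joint angles; "joint_vel": joint speeds; "effort": joint torques, N m; "eef_pos": TCP position; "ee_rot": TCP orientation; "contact_force": force on the tool from outside, world axes, zero at the start; "torque": the same for the moment, N m; "width": finger opening in m; "grasp_force": force on a finger pad.
Only numpy, scipy, OpenCV 4.12 (cv2) and the standard library are available. Lean on these libraries where they do the work, as an engineer would, in place of code of your own. Each camera call takes 0.05 s, during which the arm holds its last target. There are 200 camera calls.

TASK

Lift the top scoop off the nested pile and stand it on the black mat; let go of it there, then take it again by its handle, which the rack does not let you reach. Push the eye at the handle's end down past the sprung gate of the snap hook and leave the scoop standing upright on the desk, clipped on with the gate shut again. Leave the other two scoops nested in the rack and do not disturb the other things on the desk.

Things in the scene. Friction and masses are not known exactly. Their poses are not given: they have to be found in the camera images.
- scoop_center (a point): Top scoop of the pile, to be moved: plain steel cup flaring upward, 60 mm tall, 50 mm across below, 84 mm across the rim; wall 3 mm, leaning outward 0.276 rad from vertical; inner floor 20 mm up; 0.13 to 0.21 kg. Point: on the cup's axis, half-way up (rim 30 mm above). z up, x along the level handle to the eye. Nested scoops sit 20 mm apart with 2 mm play; 45 mm of lift frees one.
- scoop_handle (a point): Middle of the top scoop's flat level handle, 90 mm from the cup's axis along x and 24 mm above the cup's half-height; axes as the scoop's. The handle is 20 mm wide, 8 mm thick, and runs from 40 to 119 mm from the cup's axis, then the eye.
- scoop_eye (a point): Centre of the top scoop's eye at the handle's end, 135 mm from the cup's axis along x, 54 mm above its underside: a level ring of round bar 7 mm thick, 34 mm across outside, hole 20 mm.
- scoop_mid_center (a point): The middle scoop of the pile, alike in all, same point as on the top one; it stays.
- scoop_low_center (a point): The lowest scoop of the pile, alike in all, same point; it stays.
- rack: White fixed rack with the pile. Origin on the desk; x along the handles to the eyes. Base 8 mm thick; the cups' axis is at x = -90 mm; the handles lie between two upright cheeks 41 mm apart, x = -38 to 74 mm, closed at the end, 128 mm high (18 mm above the top handle): no room for fingers beside the handles, but the cups' rims are free.
- mat: Black rubber mat, fixed, 150 x 150 x 3 mm; origin at its centre on the desk.
- hook_nose (a point): Tip of a fixed steel snap hook, an upright U of 7 mm round bar: top of its front leg, 92 mm above the desk. z up; x points from this leg to the rear stem (axis 26 mm away, 100 mm high; 19 mm clear between). The eye comes down over this nose, its outer bar between leg and stem, the scoop lying towards -x; on a scoop standing on the desk the eye is 38 mm below this point.
- hook: The same hook's dark foot; origin on the desk straight below the nose, axes as the nose's. The foot is 55 mm wide and 12 mm high, from x = -27 to 59 mm; the bottom of the U is 25 to 33 mm above the desk.
- gate (a joint): Angle of the sprung gate, a 5 mm bar hinged on the rear stem at nose height and bridging to the nose: 0 shut (level); pushed down by the eye it swings into the hook, up to 1.45 rad, and springs back by itself. The eye slips past it at about 1.1 rad, some 22 mm below the nose; this takes about 5 N.
- calculator: Bystander: black desk calculator, 130 x 80 x 15 mm; origin at the centre of its underside.
- carton: Bystander: white medicine carton with a blue band, 60 x 110 x 45 mm; origin at the centre of its underside.
- pill_jar: Bystander: white jar, 52 across and 75 tall, in mm; origin at the centre of its underside.
- spray: Bystander: clear bottle, 60 across and 160 tall, in mm; origin at the centre of its underside.
- mug: Bystander: white mug, 76 across, 85 tall mm; origin at the centre of its underside.
- stapler: Bystander: black stapler, 140 x 36 x 47 mm; origin at the centre of its underside.
Things that resemble listed ones, but are neither listed nor needed, are in the scene too. Leave any purple look-alike of the part that bears scoop_center alone.

How it is judged (in metres and radians):
On the way, in this order (a step that is already met when the one before it is completed fails the run):
1. the top scoop is lifted clear of the pile (z of scoop_center in the frame of rack above 0.122 m), for 0.05 s.
2. it stands upright on the mat, let go of (horizontal distance between scoop_center and mat below 0.055 m and height (world z) of scoop_center below 0.039 m and angle between scoop_center's own z axis and vertical below 0.12 rad and contact force between the fingers and scoop below 0.05 N and linear speed of scoop below 0.02 m/s), for 0.2 s.
3. held by its handle, its eye pushes the gate open, round the nose (distance between the grasp point and scoop_handle below 0.05 m and value of joint gate above 0.6 rad and horizontal distance between scoop_eye and hook_nose below 0.013 m), for 0.02 s.
At the end, for the whole second after the job is handed in: The scoop's eye is round the hook's leg (eye centre within 10 mm of the leg's axis, at least 25 mm below the nose), the gate is shut (under 0.15 rad), and the scoop stands upright (within 0.12 rad) and at rest on the desk, let go of; the other two scoops are within 20 mm of where they were (horizontal distance between scoop_eye and hook_nose below 0.01 m and z of scoop_eye in the frame of hook_nose below -0.025 m and value of joint gate below 0.15 rad and angle between scoop_center's own z axis and vertical below 0.12 rad and height (world z) of scoop_center below 0.037 m and contact force between the fingers and scoop below 0.05 N and linear speed of scoop below 0.02 m/s and distance of each of scoop_mid_center, scoop_low_center from where it was at the start of the episode below 0.02 m); the robot touches nothing.
It fails at once if one of the other two scoops is pulled out or pushed about (moved over 30 mm) (distance of any of scoop_mid_center, scoop_low_center from where it was at the start of the episode above 0.03 m).
It fails at once if a bystander is moved by more than 30 mm (distance of any of calculator, carton, pill_jar, spray, mug, stapler from where it was at the start of the episode above 0.03 m).
It also fails if it takes over 67 s, if anything falls off the work surface, if the arm or the gripper's body presses on something with over 40 N, if the wrist force passes 120 N, or if a joint passes its speed limit or range.

## Working session

There is one attempt and no reset: what is moved stays moved. The work goes in short steps, Python scripts to look and compute and a shell command to move; the robot and the scene stay as the last step left them, time stands still between calls to the robot, and variables do not carry over. Pictures are saved under pics/ and viewed, at most 15 in all, crops included, and the job is handed in when it is done.

```bash
ls; mkdir -p pics; cat > h.py <<'E'
import numpy as np, cv2
from cell import arm
def cal(n):
    c=arm.calibration(n); f=192/np.tan(np.radians(c["fovy"])/2)
    return f,c["cx"],c["cy"],cv2.Rodrigues(np.array(c["rvec"],float))[0],np.array(c["tvec"],float)
def shot(n,fn=None):
    c=cal(n); im,d=arm.get_image(n)
    np.savez(f"/tmp/{n}.npz",im=im,d=d,f=c[0],cx=c[1],cy=c[2],R=c[3],t=c[4])
    if fn: cv2.imwrite(f"pics/{fn}.png",im[:,:,::-1])
    return im,d,c
def cloud(d,c):
    f,cx,cy,R,t=c; v,u=np.mgrid[:384,:512]
    P=np.stack([(u-cx)/f*d,(v-cy)/f*d,d],-1)
    W=(P-t)@R; W[d==0]=np.nan
    return W
def ray(u,v,z,c):
    f,cx,cy,R,t=c; o=-R.T@t; r=R.T@np.array([(u-cx)/f,(v-cy)/f,1.])
    return o+r*(z-o[2])/r[2]
def proj(p,c):
    f,cx,cy,R,t=c; q=R@np.array(p)+t; return q[:2]/q[2]*f+[cx,cy]
E
python3 - <<'E'
from h import *
for n in("top","side"):
    im,d,c=shot(n,n); print(n,c[0],-c[3].T@c[4], (d>0).mean())
E
```

```text
pics
top 365.4080178204354 [ 0.34391116 -0.00192124  1.23086142] 0.99603271484375
side 371.42639121463975 [0.47567811 0.80390193 0.76810821] 0.9962565104166666
```

View pics/top.png

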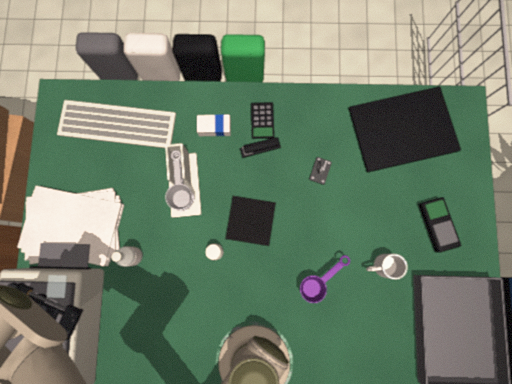

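View pics/side.png

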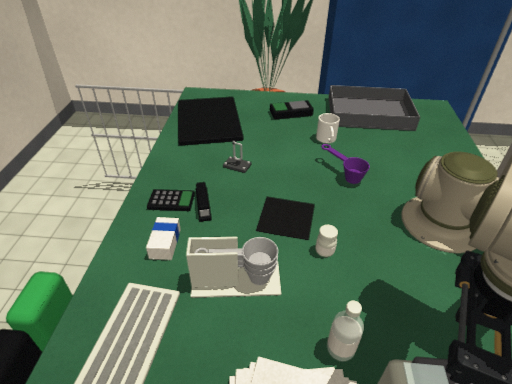

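The top view shows the pile's cup at (180,198) with its handle up to (177,150), the rack around it, the mat centred on (251,220), the hook at (320,170), and the purple look-alike at (313,288). In the side view the pile is at (258,260) and the hook at (237,160).

```bash
cat > m.py <<'E'
from h import *
z=np.load("/tmp/top.npz"); im,d=z["im"],z["d"]; c=(float(z["f"]),float(z["cx"]),float(z["cy"]),z["R"],z["t"])
W=cloud(d,c); H=W[...,2]
def box(u0,u1,v0,v1):
    m=np.zeros(H.shape,bool); m[v0:v1,u0:u1]=1; return m
# mat
m=box(215,290,185,255)&(im.max(2)<45); P=W[m]; print("mat",cv2.minAreaRect(P[:,:2].astype(np.float32)),np.median(P[:,2]))
# rack
B=box(155,212,135,225)
for lo,hi in((.004,.015),(.095,.12),(.12,.14)):
    P=W[B&(H>lo)&(H<hi)]; print("rack",lo,len(P),cv2.minAreaRect(P[:,:2].astype(np.float32)))
P=W[box(160,200,180,215)&(H>.095)&(H<.125)]; print("rim z",np.percentile(P[:,2],[5,50,95]),cv2.minEnclosingCircle(P[:,:2].astype(np.float32)))
# hook
B=box(300,340,148,192)
for lo,hi in((.006,.02),(.06,.12)):
    P=W[B&(H>lo)&(H<hi)]; print("hook",lo,len(P),cv2.minAreaRect(P[:,:2].astype(np.float32)) if len(P)>2 else P, P[:,2].mean() if len(P) else 0)
P=W[B&(H>.03)];print(np.round(P,3)[:40])
for n,b,lo in(("jar",box(200,228,238,265),.03),("spray",box(95,150,235,275),.03),("carton",box(190,235,108,142),.02),("stapler",box(236,285,132,162),.02),("calc",box(248,276,98,140),.008)):
    P=W[b&(H>lo)]; print(n,P[:,:2].mean(0),P[:,2].max(),np.ptp(P[:,:2],axis=0))
print(arm.get_obs()["ee_rot"])
big=np.hstack([cv2.resize(im[140:230,150:240],(400,400),interpolation=2),cv2.resize(im[145:195,295:345],(400,400),interpolation=2)])
cv2.imwrite("pics/crop1.png",big[:,:,::-1])
E
python3 m.py
```

```text
mat ((nan, nan), (0.0, 0.0), 0.0) nan
rack 0.004 918 ((0.5879324674606323, 0.2561720013618469), (0.3120686411857605, 0.19472579658031464), 2.3170461654663086)
rack 0.095 509 ((0.5693857669830322, 0.2580193877220154), (0.20080989599227905, 0.0817447230219841), 11.669966697692871)
rack 0.12 202 ((0.6183508038520813, 0.2593882977962494), (0.11209530383348465, 0.05379972606897354), 7.667017936706543)
rim z [0.09645157 0.10567497 0.11062655] ((0.5199605822563171, 0.24939264357089996), 0.05072086676955223)
hook 0.006 379 ((0.6322478652000427, -0.20886868238449097), (0.14739036560058594, 0.13061299920082092), 5.177452087402344) 0.012237828953016465
hook 0.06 31 ((0.6225808262825012, -0.2119361162185669), (0.01124060433357954, 0.03178523853421211), 77.37543487548828) 0.08930962693681006
[[ 0.639 -0.21   0.101]
 [ 0.636 -0.213  0.101]
 [ 0.637 -0.217  0.099]
 [ 0.637 -0.22   0.097]
 [ 0.633 -0.21   0.098]
 [ 0.634 -0.214  0.096]
 [ 0.634 -0.217  0.095]
 [ 0.634 -0.22   0.096]
 [ 0.637 -0.212  0.071]
 [ 0.631 -0.211  0.092]
 [ 0.631 -0.214  0.096]
 [ 0.632 -0.218  0.092]
 [ 0.634 -0.212  0.07 
[... 479 characters left out ...]
 ]
 [ 0.611 -0.204  0.082]
 [ 0.608 -0.205  0.094]
 [ 0.609 -0.208  0.092]
 [ 0.613 -0.204  0.058]
 [ 0.611 -0.206  0.069]
 [ 0.607 -0.207  0.083]
 [ 0.614 -0.205  0.038]]
jar [0.34386156 0.13322225] 0.08287078724411545 [0.04818211 0.04780471]
spray [0.32961206 0.43634772] 0.1646817741609783 [0.12579374 0.15421397]
carton [0.77095144 0.15477041] 0.052575537235898744 [0.06376379 0.11066613]
stapler [ 0.70264136 -0.00710461] 0.05482073350436834 [0.08178517 0.12509167]
calc [ 0.79825307 -0.01134639] 0.044727225271006435 [0.14976666 0.08846339]
[[-9.34909991e-01  3.54884293e-01 -6.68256390e-04]
 [ 3.54884834e-01  9.34909428e-01 -1.05664823e-03]
 [ 2.49771340e-04 -1.22502504e-03 -9.99999218e-01]]
```

View pics/crop1.png

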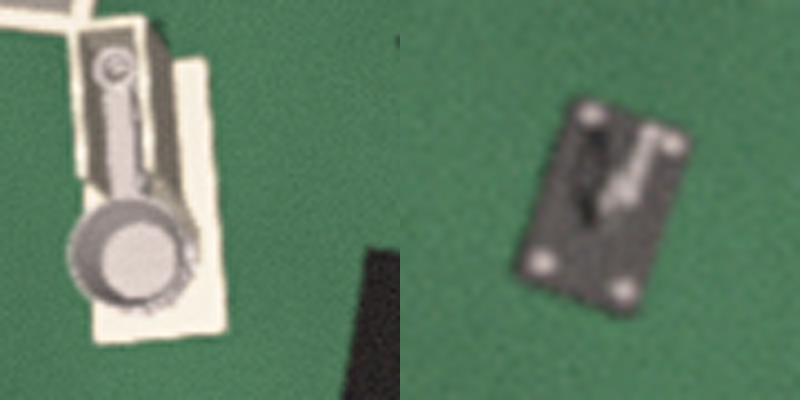

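Left crop: cup rim centre at about crop (131,254) (pixel 179.6,197.2), eye at (115,68) (pixel 175.9,155.3). Right crop: hook foot centre at pixel (320.6,170.6). The direction of the hook is ambiguous, so I need a nearer look.

```bash
cat > m2.py <<'E'
from h import *
z=np.load("/tmp/top.npz"); im,d=z["im"],z["d"]; c=(float(z["f"]),float(z["cx"]),float(z["cy"]),z["R"],z["t"])
a=ray(179.6,197.2,.11,c);e=ray(175.9,155.3,.106,c);v=(e-a)[:2];print("cup",a,"eye",e,np.linalg.norm(v),np.degrees(np.arctan2(v[1],v[0])))
g=cv2.cvtColor(im,cv2.COLOR_RGB2GRAY)
def rect(mask,zz,name):
    mask=cv2.morphologyEx(mask.astype(np.uint8),cv2.MORPH_OPEN,np.ones((3,3)))
    cs=cv2.findContours(mask,0,2)[0]; k=max(cs,key=cv2.contourArea)[:,0]
    P=np.array([ray(u,v,zz,c)[:2] for u,v in k],np.float32); print(name,cv2.minAreaRect(P))
m=np.zeros(g.shape,bool);m[185:255,215:290]=1; rect(m&(im[...,1]<50),.003,"mat")
m[:]=0;m[148:192,300:340]=1; rect(m&(im[...,1].astype(int)-im[...,0]<15),.012,"foot")
f,cx,cy,R,t=cal("wrist");o=arm.get_obs();T=np.array(o["ee_rot"]);p=-R.T@t
print("cam in tool",T.T@(p-o["eef_pos"]),"axis",(T.T@R.T)[:,2],"img x",(T.T@R.T)[:,0],f)
s=np.load("/tmp/side.npz")["im"];cv2.imwrite("pics/c2.png",np.hstack([cv2.resize(s[130:190,205:265],(400,400),interpolation=2),cv2.resize(s[215:305,180:290],(400,327),interpolation=2)[:400] if 0 else cv2.resize(s[225:295,185:285],(400,400),interpolation=2)])[:,:,::-1])
E
python3 m2.py
```

```text
cup [0.50849361 0.24049349 0.11      ] eye [0.64337237 0.26042151 0.106     ] 0.1363429691189187 8.404515862319613
mat ((0.45144030451774597, 0.0214100144803524), (0.14388078451156616, 0.14434631168842316), 82.0107650756836)
foot ((0.6266413927078247, -0.2122003436088562), (0.05353415757417679, 0.08524349331855774), 71.71764373779297)
cam in tool [ 6.93890564e-02 -9.17613416e-05 -8.20187239e-02] axis [-2.75268481e-01 -2.58745106e-04  9.61367358e-01] img x [-3.02460288e-04  9.99999938e-01  1.82539280e-04] 305.0900432929864
```

View pics/c2.png

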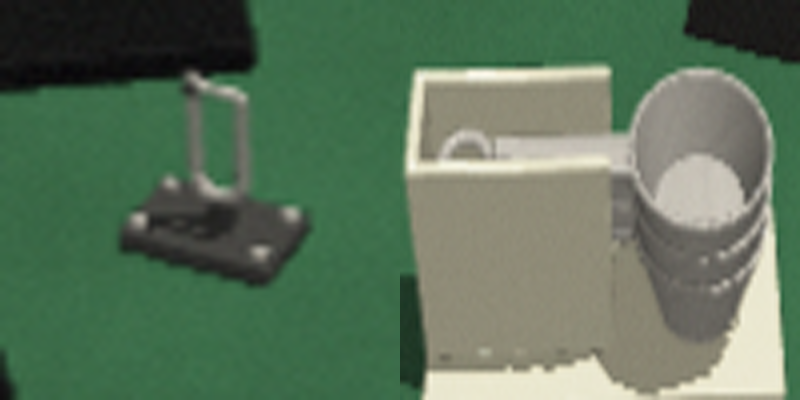

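Side crops: the hook's taller stem with the dark hinge is at (190,85), on the far side from the robot, so hook x points away from the robot with yaw about -18°. The nose is at (242,98). The rack's pile stands at yaw about 8°. I'll move above the cup and look with the wrist camera.

```bash

python3 -m inch '[[-1,-0.5,0,0,0,0,-0.18],[-1,-0.5,0,0,0,0,-0.18],[-1,-0.5,0,0,0,0,-0.18],[-1,-0.5,0,0,0,0,-0.18],[-1,-0.5,0,0,0,0,-0.18]]' 30
python3 -m inch '[[-1,-0.5,0,0,0,0,-0.18],[-1,-0.5,0,0,0,0,-0.18],[-1,-0.5,0,0,0,0,-0.18],[-1,-0.5,0,0,0,0,-0.18],[-1,-0.5,0,0,0,0,-0.18]]'
python3 -m inch '[[-1,-0.5,0,0,0,0,-0.18],[-1,-0.5,0,0,0,0,-0.18],[-1,-0.6,0,0,0,0,-0.18],[0,0,0,0,0,0,-0.18],[0,0,0,0,0,0,-0.18]]'
cat >> h.py <<'E'
def go(tcp,rotvec_tool=None):
    "units to move: shift in present tool axes"
    o=arm.get_obs();T=np.array(o["ee_rot"]);print("units",np.round(T.T@(np.array(tcp)-o["eef_pos"])/.03,2))
E
python3 - <<'E'
from h import *
o=arm.get_obs();print(o["eef_pos"],np.round(o["ee_rot"],3),o["width"],o["time"])
im,d,c=shot("wrist","w1")
W=cloud(d,c)
print(proj([.5085,.2405,.108],c),proj([.643,.260,.104],c))
m=(W[...,2]>.1)&(W[...,2]<.12)&(np.hypot(W[...,0]-.5085,W[...,1]-.2405)<.06)
P=W[m];print(m.sum(),P.mean(0),cv2.minEnclosingCircle(P[:,:2].astype(np.float32)),np.percentile(P[:,2],[50,90,97]))
E
```

```text
time: 0.52
eef_pos: [0.3095, 0.3895, 0.3025]
ee_rot: [[-0.935, 0.355, -0.0], [0.355, 0.935, -0.0], [0.0, -0.001, -1.0]]
contact_force: [0.4, 0.7, 0.8]
width: 0.0574
grasp_force: 0.0
time: 0.93
eef_pos: [0.4232, 0.266, 0.3025]
ee_rot: [[-0.935, 0.355, -0.001], [0.355, 0.935, -0.0], [0.0, -0.0, -1.0]]
contact_force: [1.3, 0.4, 0.4]
width: 0.0364
grasp_force: 0.0
time: 1.35
eef_pos: [0.4901, 0.1896, 0.3022]
ee_rot: [[-0.934, 0.358, -0.001], [0.358, 0.934, -0.0], [0.001, -0.0, -1.0]]
contact_force: [0.6, 0.1, 0.6]
width: 0.0363
grasp_force: 0.0
[0.49009149 0.18959965 0.3021575 ] [[-0.934  0.358 -0.001]
 [ 0.358  0.934 -0.   ]
 [ 0.001 -0.    -1.   ]] 0.03628822611346111 1.35
[315.32215412 180.32412748] [371.82590995 289.05106618]
1824 [0.52384383 0.24831106 0.10598048] ((0.5199140906333923, 0.24403801560401917), 0.04859303683042526) [0.10668484 0.1085457  0.10898952]
```

View pics/w1.png

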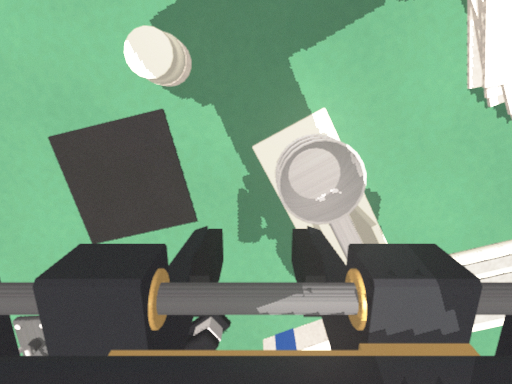

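The wrist view shows the top rim as a circle centred near (320,180), the mat at (125,175) and the jar at (155,55). The predicted cup centre (315,180) agrees to about 4 mm. I'll refine it by fitting a circle to the rim.

```bash
cat > rim.py <<'E'
from h import *
from scipy.optimize import least_squares
z=np.load("/tmp/wrist.npz"); d=z["d"]; c=(float(z["f"]),float(z["cx"]),float(z["cy"]),z["R"],z["t"])
W=cloud(d,c); a=np.array([.509,.241])
for it in range(4):
    D=W[...,:2]-a; r=np.hypot(D[...,0],D[...,1]); an=np.degrees(np.arctan2(D[...,1],D[...,0]))-8.4
    m=(W[...,2]>.1)&(W[...,2]<.116)&(r<.047)&(abs(an)>35); P=W[m][:,:2]; r=r[m]; b=(an[m]//8).astype(int)
    Q=np.array([P[b==k][np.argmax(r[b==k])] for k in np.unique(b)])
    s=least_squares(lambda p:np.hypot(*(Q-p[:2]).T)-p[2],[*a,.042],loss="soft_l1",f_scale=.001); a=s.x[:2]
print(s.x,len(Q),np.abs(s.fun).mean())
# handle direction
D=W[...,:2]-a;r=np.hypot(D[...,0],D[...,1]);m=(abs(W[...,2]-.104)<.006)&(r>.047)&(r<.07)&(abs(np.degrees(np.arctan2(D[...,1],D[...,0]))-8.4)<12)
print("handle",m.sum(),np.degrees(np.arctan2(D[m][:,1].mean(),D[m][:,0].mean())),W[m][:,2].mean())
E
python3 rim.py
```

```text
[0.51286538 0.24460696 0.04145247] 38 0.0001406866643907638
handle 432 7.098518332914295 0.10601412977207268
```

```bash

python3 -m inch '[[0,0,0.8,-1,0,0,-0.18],[0,0,0.8,-1,0,0,-0.18],[0,0,0.4,-0.3,0,0,-0.18],[0,0,0,0,0,0,-0.18],[0,0,0,0,0,0,-0.18]]'
python3 - <<'E'
from h import *
o=arm.get_obs();T=np.array(o["ee_rot"]);print(np.round(T,3))
im,d,c=shot("wrist")
go([.4927,.1934,.156]);go([.4927,.1934,.20])
E
python3 rim.py
```

```text
time: 1.82
eef_pos: [0.4909, 0.1968, 0.2435]
ee_rot: [[-0.935, 0.341, 0.095], [0.354, 0.9, 0.254], [0.001, 0.271, -0.963]]
contact_force: [-0.5, 1.0, -0.1]
width: 0.036
grasp_force: 0.0
[[-0.935  0.341  0.095]
 [ 0.354  0.9    0.254]
 [ 0.001  0.271 -0.963]]
units [-0.08 -0.89  2.8 ]
units [-0.08 -0.49  1.39]
[0.51270794 0.24465648 0.04145392] 38 0.0001463341144164297
handle 8 -3.1535746079117337 0.1045764029930793
```

```bash

python3 -m inch '[[-0.04,-0.25,0.7,0,0,0,-0.18],[-0.04,-0.25,0.7,0,0,0,-0.18],[0,0,0,0,0,0,-0.18]]'
python3 -m inch '[[0,-0.1,0.35,0,0,0,-0.18],[0,-0.1,0.35,0,0,0,-0.18],[0,-0.1,0.35,0,0,0,-0.18],[0,-0.1,0.35,0,0,0,-0.18],[0,0,0,0,0,0,-0.18]]'
python3 - <<'E'
from h import *
go([.4927,.1934,.156]); im,d,c=shot("wrist","w2")
E
```

```text
time: 2.12
eef_pos: [0.4918, 0.1928, 0.1968]
ee_rot: [[-0.935, 0.341, 0.092], [0.354, 0.9, 0.254], [0.003, 0.27, -0.963]]
contact_force: [0.4, 0.4, -0.5]
width: 0.0361
grasp_force: 0.0
time: 2.53
eef_pos: [0.4927, 0.1929, 0.1552]
ee_rot: [[-0.935, 0.341, 0.095], [0.354, 0.9, 0.254], [0.001, 0.272, -0.962]]
contact_force: [-0.4, 0.8, 0.0]
width: 0.0362
grasp_force: 0.0
units [ 0.01  0.02 -0.02]
```

View pics/w2.png

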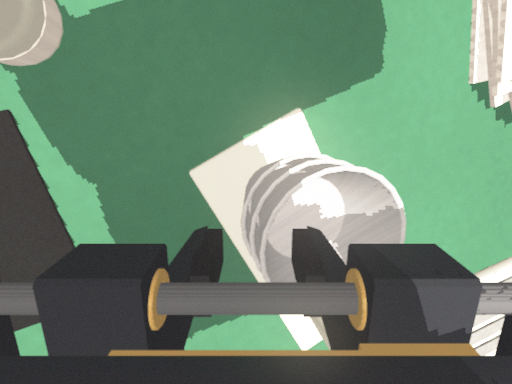

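The wall of the top cup, at about (265,235), lies between the left finger at (210,240), which is outside, and the right finger at (305,240), which is inside. I can close.

```bash

python3 -m inch '[[0,0,0,0,0,0,-0.5],[0,0,0,0,0,0,-0.7],[0,0,0,0,0,0,-0.8],[0,0,0,0,0,0,-0.9],[0,0,0,0,0,0,-1]]' 40
python3 -m inch '[[0,0,0,0,0,0,-1],[0,0,0,0,0,0,-1],[0,0,0,0,0,0,-1],[0,0,0,0,0,0,-1]]' 40
```

```text
time: 3.0
eef_pos: [0.4929, 0.1924, 0.1555]
ee_rot: [[-0.935, 0.341, 0.098], [0.355, 0.899, 0.255], [-0.001, 0.273, -0.962]]
contact_force: [0.1, 0.9, 0.1]
width: 0.0047
grasp_force: 0.4
time: 3.33
eef_pos: [0.4932, 0.1925, 0.1558]
ee_rot: [[-0.935, 0.341, 0.099], [0.355, 0.899, 0.256], [-0.002, 0.274, -0.962]]
contact_force: [0.5, 2.0, 5.6]
width: 0.0024
grasp_force: 38.4
```

```bash

python3 -m inch '[[0,0.09,-0.32,0,0,0,-1],[0,0.09,-0.32,0,0,0,-1],[0,0.09,-0.32,0,0,0,-1],[0,0.09,-0.32,0,0,0,-1],[0,0.09,-0.32,0,0,0,-1]]'
python3 -m inch '[[0,0.13,-0.48,0,0,0,-1],[0,0.13,-0.48,0,0,0,-1],[0,0.13,-0.48,0,0,0,-1],[0,0.13,-0.48,0,0,0,-1],[0,0,0,0,0,0,-1]]'
python3 - <<'E'
from h import *
shot("side","s2")
E
```

```text
time: 3.75
eef_pos: [0.4922, 0.192, 0.2048]
ee_rot: [[-0.935, 0.342, 0.095], [0.355, 0.9, 0.254], [0.001, 0.271, -0.963]]
contact_force: [0.4, -0.2, -1.7]
width: 0.0024
grasp_force: 39.0
time: 4.17
eef_pos: [0.4928, 0.1915, 0.2666]
ee_rot: [[-0.935, 0.341, 0.1], [0.355, 0.9, 0.255], [-0.003, 0.273, -0.962]]
contact_force: [1.0, 0.4, -1.3]
width: 0.003
grasp_force: 39.0
```

View pics/s2.png

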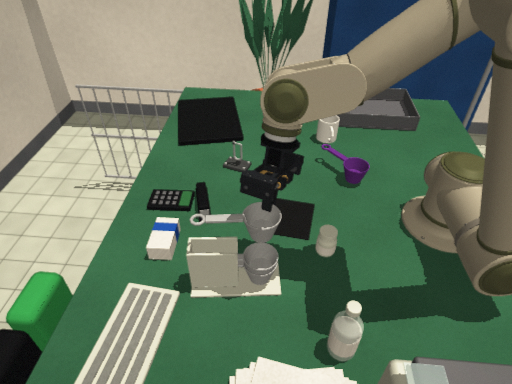

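The top scoop hangs level from the gripper at (262,218), and two scoops remain nested at (260,263). Next, carry it to the mat.

```bash

python3 -m inch '[[-0.09,-0.9,-0.26,0,0,0,-1],[-0.09,-0.9,-0.26,0,0,0,-1],[-0.09,-0.9,-0.26,0,0,0,-1],[-0.09,-0.9,-0.26,0,0,0,-1],[-0.09,-0.9,-0.26,0,0,0,-1]]'
python3 -m inch '[[-0.09,-0.9,-0.26,0,0,0,-1],[-0.09,-0.9,-0.26,0,0,0,-1],[-0.09,-0.9,-0.26,0,0,0,-1],[0,0,0,0,0,0,-1],[0,0,0,0,0,0,-1]]'
python3 - <<'E'
from h import *
go([.433,-.028,.118])
z=0;im,d,c=shot("top")
W=cloud(d,c);m=(W[...,2]>.08)&(W[...,2]<.3);m[:185]=0;m[265:]=0;m[:,:210]=0;m[:,300:]=0
print(W[m].min(0),W[m].max(0))
E
```

```text
time: 4.63
eef_pos: [0.4541, 0.0543, 0.2639]
ee_rot: [[-0.935, 0.342, 0.094], [0.355, 0.9, 0.255], [0.003, 0.272, -0.962]]
contact_force: [0.8, 0.4, -1.4]
width: 0.0023
grasp_force: 39.0
time: 5.05
eef_pos: [0.4324, -0.0272, 0.2647]
ee_rot: [[-0.934, 0.345, 0.095], [0.358, 0.898, 0.255], [0.002, 0.272, -0.962]]
contact_force: [0.1, -0.2, -1.7]
width: 0.0025
grasp_force: 39.1
units [-0.04 -1.35  4.7 ]
[ 0.33017766 -0.04926331  0.08008407] [0.53258274 0.13588143 0.29847412]
```

Descend slowly at the end and watch the force.

```bash

python3 -m inch '[[0,-0.27,0.94,0,0,0,-1],[0,-0.27,0.94,0,0,0,-1],[0,-0.27,0.94,0,0,0,-1],[0,-0.27,0.94,0,0,0,-1],[0,0,0,0,0,0,-1]]'
python3 -m inch '[[0,-0.13,0.46,0,0,0,-1],[0,-0.13,0.46,0,0,0,-1],[0,0,0,0,0,0,-1]]'
python3 -m inch '[[0,-0.014,0.05,0,0,0,-1],[0,-0.014,0.05,0,0,0,-1],[0,0,0,0,0,0,-1]]'
```

```text
time: 5.52
eef_pos: [0.431, -0.0249, 0.1445]
ee_rot: [[-0.935, 0.342, 0.088], [0.353, 0.899, 0.258], [0.009, 0.273, -0.962]]
contact_force: [-0.7, -0.1, -2.6]
width: 0.0025
grasp_force: 39.2
time: 5.77
eef_pos: [0.4325, -0.0258, 0.1191]
ee_rot: [[-0.935, 0.341, 0.094], [0.354, 0.9, 0.256], [0.003, 0.273, -0.962]]
contact_force: [-1.3, 0.2, -1.6]
width: 0.0021
grasp_force: 39.1
time: 6.02
eef_pos: [0.433, -0.0266, 0.1174]
ee_rot: [[-0.935, 0.341, 0.098], [0.355, 0.9, 0.254], [-0.001, 0.272, -0.962]]
contact_force: [0.1, 0.3, -1.4]
width: 0.0025
grasp_force: 39.1
```

```bash

for i in 1 2 3; do python3 -m inch '[[0,-0.02,0.07,0,0,0,-1],[0,0,0,0,0,0,-1],[0,0,0,0,0,0,-1]]' | egrep 'pos|contact'; done
```

```text
eef_pos: [0.4327, -0.0267, 0.1147]
contact_force: [0.3, 0.3, -1.5]
eef_pos: [0.4326, -0.0267, 0.1122]
contact_force: [0.8, 0.1, -1.7]
eef_pos: [0.4328, -0.027, 0.1111]
contact_force: [-5.9, -4.1, 17.3]
```

```bash

python3 -m inch '[[0,0.007,-0.025,0,0,0,-1],[0,0,0,0,0,0,-0.85],[0,0,0,0,0,0,-0.6],[0,0,0,0,0,0,-0.25],[0,0,0,0,0,0,-0.25]]'
python3 -m inch '[[0,0,0,0,0,0,-0.25],[0,0,0,0,0,0,-0.25],[0,0,0,0,0,0,-0.25],[0,0,0,0,0,0,-0.25],[0,0,0,0,0,0,-0.25]]'
python3 -m inch '[[0,0.135,-0.48,0,0,0,-0.25],[0,0.27,-0.96,0,0,0,-0.25],[0,0.27,-0.96,0,0,0,-0.25],[0,0.27,-0.96,0,0,0,-0.25],[0,0,0,0,0,0,-0.25]]'
python3 - <<'E'
from h import *
shot("wrist","w3"); shot("top")
E
```

```text
time: 7.18
eef_pos: [0.4327, -0.0267, 0.1107]
ee_rot: [[-0.935, 0.341, 0.097], [0.355, 0.9, 0.255], [0.0, 0.273, -0.962]]
contact_force: [0.7, 0.1, -0.2]
width: 0.0245
grasp_force: 0.0
time: 7.6
eef_pos: [0.4327, -0.0267, 0.1109]
ee_rot: [[-0.935, 0.341, 0.097], [0.355, 0.9, 0.255], [0.0, 0.273, -0.962]]
contact_force: [-1.1, 1.3, -0.6]
width: 0.0333
grasp_force: 0.0
time: 8.02
eef_pos: [0.4339, -0.0273, 0.2199]
ee_rot: [[-0.935, 0.339, 0.104], [0.355, 0.901, 0.251], [-0.009, 0.272, -0.962]]
contact_force: [0.3, 0.4, 0.7]
width: 0.033
grasp_force: 0.0
```

View pics/w3.png

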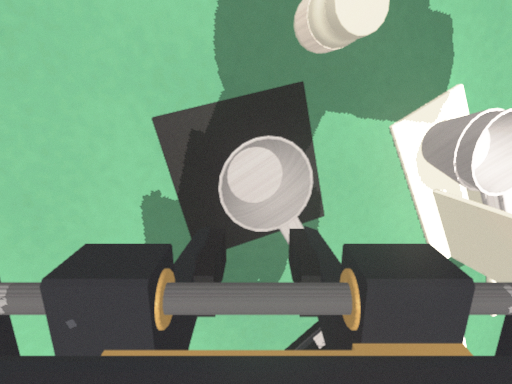

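The cup stands on the mat at (265,183), released and upright. I'll straighten the tool, turn it across the handle, and measure the handle.

```bash

python3 -m inch '[[0,0.3,-0.9,1,0,0,0],[0,0,-0.5,1,0,0,0],[0,0,0,0.28,0,0,0],[0,0,0,0,0,-1,0],[0,0,0,0,0,-1,0]]'
python3 -m inch '[[0,0,0,0,0,-1,0],[0,0,0,0,0,-1,0],[0,0,0,0,0,-0.12,0],[0,0,0,0,0,0,0],[0,0,0,0,0,0,0]]'
python3 - <<'E'
from h import *
go([.46,.03,.25])
E
```

```text
time: 8.53
eef_pos: [0.432, -0.0273, 0.2575]
ee_rot: [[-0.993, 0.116, -0.001], [0.116, 0.993, 0.003], [0.002, 0.003, -1.0]]
contact_force: [-0.7, -0.1, 0.9]
width: 0.044
grasp_force: 0.0
time: 8.95
eef_pos: [0.4321, -0.0278, 0.2581]
ee_rot: [[-0.992, -0.128, -0.001], [-0.128, 0.992, 0.003], [0.0, 0.003, -1.0]]
contact_force: [-0.0, 0.4, -0.5]
width: 0.0439
grasp_force: 0.0
units [-1.17  1.79  0.27]
```

```bash

python3 -m inch '[[-0.2,0.6,0,0,0,0,0],[-0.2,0.6,0,0,0,0,0],[-0.2,0.6,0,0,0,0,0],[0,0,0,0,0,0,0],[0,0,0,0,0,0,0]]'
cat > sc.py <<'E'
from h import *
from scipy.optimize import least_squares
im,d,c=shot("wrist","w_sc")
W=cloud(d,c); a=np.array([.4525,.0253])
for it in range(5):
    D=W[...,:2]-a; r=np.hypot(D[...,0],D[...,1]); an=np.degrees(np.arctan2(D[...,1],D[...,0]))-8
    m=(W[...,2]>.052)&(W[...,2]<.072)&(r<.047)&(abs(an)>30); P=W[m][:,:2]; rr=r[m]; b=(an[m]//8).astype(int)
    Q=np.array([P[b==k][np.argmax(rr[b==k])] for k in np.unique(b)])
    s=least_squares(lambda p:np.hypot(*(Q-p[:2]).T)-p[2],[*a,.042],loss="soft_l1",f_scale=.001); a=s.x[:2]
print("cup",s.x,len(Q),np.abs(s.fun).mean())
D=W[...,:2]-a;r=np.hypot(D[...,0],D[...,1]);an=np.degrees(np.arctan2(D[...,1],D[...,0]))
m=(abs(W[...,2]-.061)<.008)&(r>.05)&(r<.16)&(abs(an-8)<15)
for lo in(.05,.07,.09,.11,.13):
    q=m&(r>=lo)&(r<lo+.02)
    if q.sum()>10: print(lo,q.sum(),W[q].mean(0),"yaw",an[q].mean(),np.ptp(an[q])*lo/57.3)
E
python3 sc.py
```

```text
time: 9.37
eef_pos: [0.4429, 0.0284, 0.2586]
ee_rot: [[-0.991, -0.131, 0.0], [-0.131, 0.991, 0.002], [-0.001, 0.002, -1.0]]
contact_force: [0.7, -0.5, 0.3]
width: 0.0443
grasp_force: 0.0
cup [0.45115153 0.02278853 0.04137301] 40 0.00011795364138208839
0.05 366 [0.51003439 0.03232946 0.06097663] yaw 9.219496470468927 0.018860894859175654
0.07 332 [0.52988116 0.03527422 0.06108012] yaw 9.022071000801137 0.019228306043600957
0.09 208 [0.54584286 0.03835538 0.06095656] yaw 9.333345209610984 0.019569044276057785
0.13 110 [0.59501244 0.04551558 0.06000329] yaw 8.973591872961402 0.022570819091226515
```

View pics/w_sc.png

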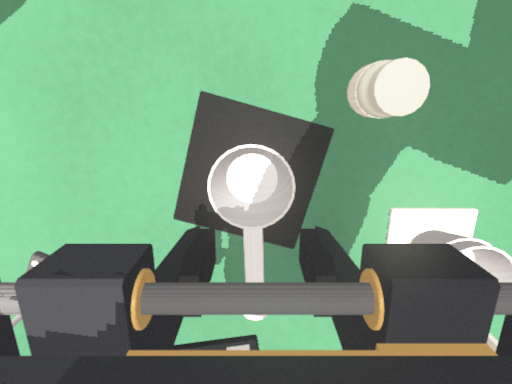

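The handle runs straight down the picture from (252,228) to (255,320), centred between the fingers. Measured yaw is 9.1°, width about 19.5 mm and top at z = 0.061, all as expected. I'll grasp it 100 mm from the axis.

```bash

python3 -m inch '[[-0.9,0,0,0,0,-0.23,0],[-0.9,0,0,0,0,0,0],[-0.9,0,0,0,0,0,0],[-0.8,0,0,0,0,0,0],[0,0,0,0,0,0,0]]'
python3 - <<'E'
from h import *
go([.55,.0386,.1]);o=arm.get_obs();print(np.degrees(np.arctan2(o["ee_rot"][1][1],o["ee_rot"][0][1])))
E
```

```text
time: 9.83
eef_pos: [0.5497, 0.043, 0.2584]
ee_rot: [[-0.988, -0.157, 0.002], [-0.157, 0.988, 0.002], [-0.002, 0.002, -1.0]]
contact_force: [-0.6, 0.1, -0.8]
width: 0.0444
grasp_force: 0.0
units [ 0.03 -0.15  5.28]
99.01943823873201
```

```bash

python3 -m inch '[[0,-0.15,0.9,0,0,0,0],[0,0,0.9,0,0,0,0],[0,0,0.9,0,0,0,0],[0,0,0.9,0,0,0,0],[0,0,0.9,0,0,0,0]]'|egrep 'pos|contact'
python3 -m inch '[[0,0,0.5,0,0,0,0],[0,0,0.28,0,0,0,0],[0,0,0,0,0,0,0],[0,0,0,0,0,0,-0.3],[0,0,0,0,0,0,-0.5]]' 60
python3 -m inch '[[0,0,0,0,0,0,-0.7],[0,0,0,0,0,0,-1],[0,0,0,0,0,0,-1],[0,0,0,0,0,0,-1],[0,0,0,0,0,0,-1]]' 60
python3 -m inch '[[0,0,-0.5,0,0,0,-1],[0,0,-0.8,0,0,0,-1],[0,0,-0.9,0,0,0,-1],[0,0,-0.9,0,0,0,-1],[0,0,0,0,0,0,-1]]'
```

```text
eef_pos: [0.5469, 0.0387, 0.123]
contact_force: [-0.3, -0.1, -0.1]
time: 10.67
eef_pos: [0.548, 0.0395, 0.1019]
ee_rot: [[-0.987, -0.158, 0.003], [-0.158, 0.987, 0.002], [-0.003, 0.001, -1.0]]
contact_force: [-0.2, 0.3, 0.0]
width: 0.0329
grasp_force: 0.0
time: 11.08
eef_pos: [0.5482, 0.0399, 0.1012]
ee_rot: [[-0.987, -0.159, 0.003], [-0.159, 0.987, 0.002], [-0.003, 0.002, -1.0]]
contact_force: [2.5, -0.0, 2.8]
width: 0.0185
grasp_force: 60.0
time: 11.5
eef_pos: [0.5487, 0.0396, 0.1981]
ee_rot: [[-0.987, -0.159, 0.008], [-0.159, 0.987, 0.001], [-0.008, -0.0, -1.0]]
contact_force: [1.8, -0.3, -1.1]
width: 0.0185
grasp_force: 60.0
```

The scoop is held by its handle (18.5 mm opening, 60 N). I'll turn it to the hook's heading and view the hook from beside and above.

```bash

python3 -m inch '[[0,0,-0.8,0,0,1,-1],[0,0,-0.8,0,0,1,-1],[0,0,-0.8,0,0,1,-1],[0,0,-0.6,0,0,1,-1],[0,0,0,0,0,0,-1]]'
python3 -m inch '[[-0.6,-0.6,0,0,0,0,-1],[-0.6,-0.6,0,0,0,0,-1],[-0.6,-0.6,0,0,0,0,-1],[-0.6,-0.6,0,0,0,0,-1],[0,0,0,0,0,0,-1]]'
cat > hk.py <<'E'
from h import *
im,d,c=shot("wrist","w_hk"); o=arm.get_obs();T=np.array(o["ee_rot"]);print(o["eef_pos"],"yaw",np.degrees(np.arctan2(T[1,1],T[0,1]))-90)
W=cloud(d,c);L=np.array([.6114,-.2072]);print("nose px",proj([*L,.092],c),"stem",proj([.6361,-.2154,.1],c))
r=np.hypot(W[...,0]-.62,W[...,1]+.21);m=(r<.05)&(W[...,2]>.08)&(W[...,2]<.11)
P=W[m];print(m.sum());print(cv2.minAreaRect(P[:,:2].astype(np.float32)),P.mean(0))
m=(r<.07)&(W[...,2]>.007)&(W[...,2]<.018);print("foot",cv2.minAreaRect(W[m][:,:2].astype(np.float32)))
q=proj([.62,-.21,.05],c).astype(int);u,v=np.clip(q[0]-60,0,392),np.clip(q[1]-60,0,264)
cv2.imwrite("pics/hkc.png",cv2.resize(im[v:v+120,u:u+120],(600,600),interpolation=2)[:,:,::-1]);print("crop",u,v)
E
python3 hk.py
```

```text
time: 11.92
eef_pos: [0.548, 0.0394, 0.2862]
ee_rot: [[-0.948, 0.319, 0.006], [0.319, 0.948, 0.002], [-0.005, 0.003, -1.0]]
contact_force: [-0.6, 0.1, -1.7]
width: 0.0186
grasp_force: 60.0
time: 12.33
eef_pos: [0.5942, -0.0551, 0.2806]
ee_rot: [[-0.949, 0.315, -0.002], [0.314, 0.949, 0.002], [0.002, 0.001, -1.0]]
contact_force: [-1.4, -0.6, -1.2]
width: 0.0188
grasp_force: 60.0
[ 0.59335194 -0.05330455  0.28078053] yaw -18.32103390437385
nose px [114.20795106 247.11443618] stem [113.92629295 275.26358653]
19
((0.6106703877449036, -0.20622532069683075), (0.0051231998950243, 0.002507765544578433), 43.105525970458984) [ 0.61060644 -0.20620859  0.08325319]
foot ((0.6155270338058472, -0.20905964076519012), (0.055006373673677444, 0.05947340279817581), 71.57735443115234)
crop 72 177
```

View pics/hkc.png

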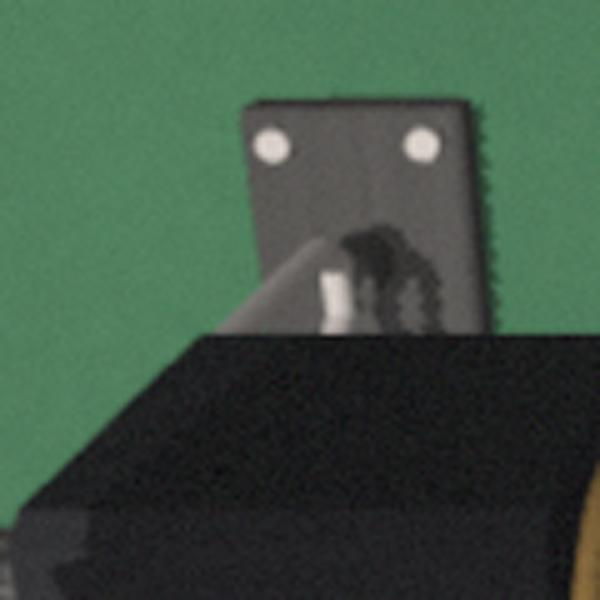

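The front of the hook's foot shows, with the U base at crop (330,290), but the gripper hides the rest. I'll move 50 mm further forward.

```bash

python3 -m inch '[[-0.6,0,0,0,0,0,-1],[-0.6,0,0,0,0,0,-1],[-0.6,0,0,0,0,0,-1],[0,0,0,0,0,0,-1]]'
python3 hk.py
```

```text
time: 12.72
eef_pos: [0.6457, -0.0686, 0.2811]
ee_rot: [[-0.95, 0.313, -0.001], [0.313, 0.95, 0.003], [0.002, 0.002, -1.0]]
contact_force: [0.2, 0.5, -0.9]
width: 0.0184
grasp_force: 60.0
[ 0.64462558 -0.06816113  0.28130021] yaw -18.229192062549657
nose px [103.02609156 194.19518471] stem [102.66776967 223.65891135]
372
((0.6255118250846863, -0.21127116680145264), (0.0128838075324893, 0.03291826695203781), 68.2475357055664) [ 0.62677518 -0.21164315  0.09266748]
foot ((0.6273389458656311, -0.21304500102996826), (0.055584266781806946, 0.08338798582553864), 71.54946899414062)
crop 63 131
```

View pics/hkc.png

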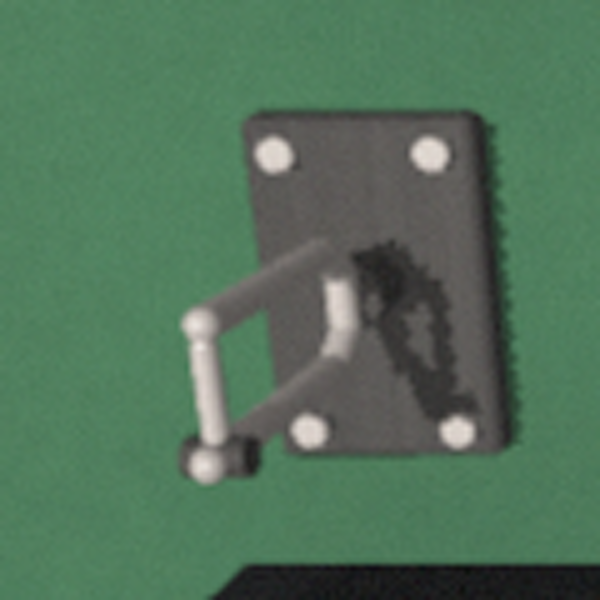

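Nose top at crop (200,320) is pixel (103,195), against a prediction of (103.0,194.2). Stem top is at pixel (104.4,223.4). The nose estimate holds. Next I'll measure the held scoop relative to the tool.

```bash
cat > held.py <<'E'
from h import *
from scipy.optimize import least_squares
o=arm.get_obs();T=np.array(o["ee_rot"]);p=np.array(o["eef_pos"]);im,d,c=shot("wrist")
W=(cloud(d,c)-p)@T   # tool frame
a=np.array([.0987,0.])
m0=(np.hypot(W[...,0]-.0987,W[...,1])<.05)&(W[...,2]<.06); zr=np.percentile(W[m0][:,2],[2,10,50]);print("z",zr)
for it in range(5):
    D=W[...,:2]-a; r=np.hypot(*np.moveaxis(D,-1,0)); an=np.degrees(np.arctan2(-D[...,1],-D[...,0]))
    m=(abs(W[...,2]-.041)<.008)&(r<.047)&(abs(an)>30);P=W[m][:,:2];rr=r[m];b=(an[m]//8).astype(int)
    Q=np.array([P[b==k][np.argmax(rr[b==k])] for k in np.unique(b)])
    s=least_squares(lambda q:np.hypot(*(Q-q[:2]).T)-q[2],[*a,.042],loss="soft_l1",f_scale=.001);a=s.x[:2]
P=W[m&(r>.037)]; pl=np.linalg.lstsq(np.c_[P[:,0]-a[0],P[:,1]-a[1],np.ones(len(P))],P[:,2],rcond=None)[0]
print("cup in tool",s.x,np.abs(s.fun).mean(),"rim plane dz/dx,dz/dy,z",pl)
D=W[...,:2]-a;r=np.hypot(*np.moveaxis(D,-1,0));an=np.degrees(np.arctan2(-D[...,1],-D[...,0]))
m=(abs(W[...,2]-.041)<.01)&(r>.05)&(r<.08)&(abs(an)<12);print("handle angle (deg about tool z from -x)",an[m].mean(),m.sum())
h=np.radians(an[m].mean());e=a-.135*np.array([np.cos(h),np.sin(h)]);
print("eye in tool",e,"eye world now",p+T@[*e,.046])
f=(float(c[0]),c[1],c[2],c[3],c[4])
E
python3 held.py; python3 - <<'E'
from h import *
z=np.load("/tmp/wrist.npz");c=(float(z["f"]),float(z["cx"]),float(z["cy"]),z["R"],z["t"])
print(ray(103,195,.092,c),ray(104.4,223.4,.1,c))
E
```

```text
z [0.03934393 0.04011056 0.04475487]
cup in tool [ 0.09862893 -0.00038573  0.0417166 ] 0.00011464543828715 rim plane dz/dx,dz/dy,z [ 0.03302535 -0.00044048  0.04285485]
handle angle (deg about tool z from -x) 0.006707986864152932 3236
eye in tool [-0.03637107 -0.00040153] eye world now [ 0.67896339 -0.0797756   0.2352021 ]
[ 0.61081947 -0.20708294  0.092     ] [ 0.63510809 -0.2132798   0.1       ]
```

```bash

python3 -m inch '[[0.18,-0.9,0,0,0,0,-1],[0.18,-0.9,0,0,0,0,-1],[0.18,-0.9,0,0,0,0,-1],[0.18,-0.9,0,0,0,0,-1],[0.1,-0.9,0,0,0,0,-1]]'
python3 -m inch '[[0,0,0,0,0,0,-1],[0,0,0,0,0,0,-1]]' >/dev/null
python3 - <<'E'
from h import *
go([.5766,-.1952,.17])
E
```

```text
time: 13.23
eef_pos: [0.5767, -0.1887, 0.2829]
ee_rot: [[-0.95, 0.313, -0.0], [0.313, 0.95, 0.003], [0.001, 0.003, -1.0]]
contact_force: [-0.3, 0.4, -2.0]
width: 0.0185
grasp_force: 60.0
units [-0.04 -0.21  3.77]
```

```bash

python3 -m inch '[[-0.04,-0.21,0.5,0,0,0,-1],[0,0,0.9,0,0,0,-1],[0,0,0.9,0,0,0,-1],[0,0,0.9,0,0,0,-1],[0,0,0.5,0,0,0,-1]]' >/dev/null
python3 -m inch '[[0,0,0,0,0,0,-1],[0,0,0,0,0,0,-1]]'
python3 - <<'E'
from h import *
go([.5766,-.1952,.16])
im,d,c=shot("side")
print("eye",proj([.611,-.207,.122],c),"nose",proj([.611,-.207,.092],c))
s=im[100:190,190:310];cv2.imwrite("pics/s3.png",cv2.resize(s,(800,600),interpolation=2)[:,:,::-1])
shot("top")
E
```

```text
time: 13.98
eef_pos: [0.5778, -0.1938, 0.1721]
ee_rot: [[-0.95, 0.314, -0.0], [0.314, 0.95, 0.003], [0.001, 0.003, -1.0]]
contact_force: [-0.2, 0.5, -0.9]
width: 0.0183
grasp_force: 60.0
units [ 0.02 -0.06  0.4 ]
eye [240.06996582 136.15015348] nose [240.23906141 144.00047636]
```

View pics/s3.png

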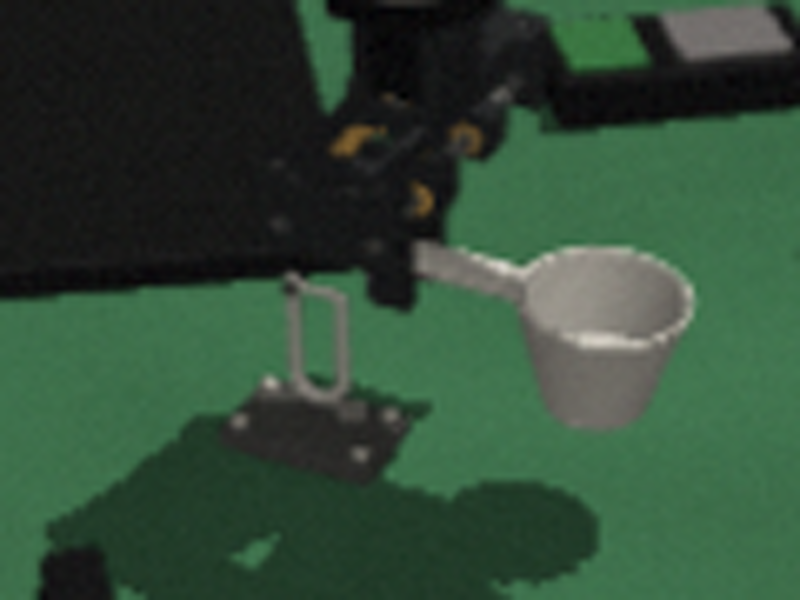

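The side crop shows the hook's nose at (340,290), with the gripper just above and behind it. The scoop hangs level and the gripper hides the eye. I'll go down in small steps and watch the force.

```bash

python3 -m inch '[[0.02,-0.06,0.3,0,0,0,-1],[0,0,0.3,0,0,0,-1],[0,0,0.3,0,0,0,-1],[0,0,0,0,0,0,-1]]' 60|egrep 'pos|contact|torq'
python3 -m inch '[[0,0,0.2,0,0,0,-1],[0,0,0,0,0,0,-1]]'|egrep 'pos|contact'
python3 - <<'E'
from h import *
go([.5766,-.1952,.116]);print(arm.get_obs()["torque"])
E
```

```text
eef_pos: [0.5759, -0.1962, 0.143]
contact_force: [-0.1, 0.3, -1.7]
eef_pos: [0.5765, -0.1966, 0.1384]
contact_force: [-0.8, -0.4, 0.9]
units [0.01 0.04 0.75]
[-0.05703167 -0.11372067  0.00891313]
```

```bash

for i in 1 2 3; do python3 -m inch '[[0,0,0.15,0,0,0,-1],[0,0,0.15,0,0,0,-1],[0,0,0,0,0,0,-1]]'|egrep 'pos|contact|width'; done
python3 held.py
```

```text
eef_pos: [0.5766, -0.1966, 0.1298]
contact_force: [-1.8, -0.3, 1.0]
width: 0.0185
eef_pos: [0.5759, -0.1962, 0.12]
contact_force: [-2.8, 0.0, -0.6]
width: 0.0183
eef_pos: [0.5763, -0.1962, 0.1108]
contact_force: [-0.5, -0.4, -1.5]
width: 0.0183
z [0.03931822 0.04017131 0.04474662]
cup in tool [ 0.09861257 -0.00044665  0.04169945] 0.00013412656924178707 rim plane dz/dx,dz/dy,z [0.03273366 0.0018619  0.04285914]
handle angle (deg about tool z from -x) -0.02863208723107101 3232
eye in tool [-0.03638741 -0.00037918] eye world now [ 0.61062297 -0.20787357  0.06469948]
```

The force rose against the gate and then fell back, and the scoop did not slip in the grip. Next I'll lower it to the desk.

```bash

python3 -m inch '[[0,0,0.15,0,0,0,-1],[0,0,0.15,0,0,0,-1],[0,0,0,0,0,0,-1]]'|egrep 'pos|contact|width'
for i in 1 2 3; do python3 -m inch '[[0,0,0.04,0,0,0,-1],[0,0,0,0,0,0,-1],[0,0,0,0,0,0,-1]]'|egrep 'pos|contact'; done
```

```text
eef_pos: [0.5764, -0.1962, 0.1021]
contact_force: [-1.2, -0.4, -1.5]
width: 0.0185
eef_pos: [0.5767, -0.1964, 0.1021]
contact_force: [0.7, 0.0, -1.0]
eef_pos: [0.5766, -0.1964, 0.1008]
contact_force: [-0.4, -0.4, -2.3]
eef_pos: [0.5767, -0.1964, 0.0996]
contact_force: [0.1, -0.4, -1.0]
```

```bash

for i in 1 2; do python3 -m inch '[[0,0,0.04,0,0,0,-1],[0,0,0,0,0,0,-1],[0,0,0,0,0,0,-1]]'|egrep 'pos|contact'; done
```

```text
eef_pos: [0.5768, -0.1965, 0.0986]
contact_force: [1.1, -0.4, 0.0]
eef_pos: [0.5771, -0.1966, 0.0976]
contact_force: [3.7, -1.6, 3.5]
```

```bash

python3 -m inch '[[0,0,-0.02,0,0,0,-0.6],[0,0,0,0,0,0,-0.4],[0,0,0,0,0,0,-0.2],[0,0,0,0,0,0,0],[0,0,0,0,0,0,0]]' 
python3 -m inch '[[0,0,0,0,0,0,0],[0,0,0,0,0,0,0],[0,0,-0.2,0,0,0,0],[0,0,-0.6,0,0,0,0],[0,0,-0.9,0,0,0,0]]' 
python3 -m inch '[[0,0,-0.9,0,0,0,0],[0,0,-0.9,0,0,0,0],[0.6,0.6,-0.9,0,0,0,0],[0.9,0.9,-0.5,0,0,0,0],[0.9,0.9,0,0,0,0,0]]' 
python3 -m inch '[[0.9,0.9,0,0,0,0,0],[0.9,0.9,0,0,0,0,0],[0.9,0.9,0,0,0,0,0],[0.9,0.9,0,0,0,0,0],[0,0,0,0,0,0,0]]' 
python3 - <<'E'
from h import *
im,d,c=shot("top")
im2,d2,c2=shot("side");print(proj([.611,-.207,.054],c2))
a=cv2.resize(im[140:230,270:360],(400,400),interpolation=2);b=cv2.resize(im2[120:190,205:275],(400,400),interpolation=2)
cv2.imwrite("pics/fin.png",np.hstack([a,b])[:,:,::-1])
W=cloud(d,c);m=(W[...,2]>.05)&(W[...,2]<.07)&(np.hypot(W[...,0]-.483,W[...,1]+.165)<.06)
if m.sum()>3: print(W[m].mean(0),W[m].std(0),m.sum())
E
```

```text
time: 17.3
eef_pos: [0.5762, -0.1962, 0.0973]
ee_rot: [[-0.949, 0.315, -0.001], [0.315, 0.949, 0.003], [0.001, 0.003, -1.0]]
contact_force: [-0.5, 0.3, 0.2]
width: 0.0426
grasp_force: 0.0
time: 17.72
eef_pos: [0.5758, -0.1962, 0.1478]
ee_rot: [[-0.949, 0.315, -0.003], [0.315, 0.949, 0.005], [0.004, 0.003, -1.0]]
contact_force: [0.6, -0.9, 1.3]
width: 0.0442
grasp_force: 0.0
time: 18.13
eef_pos: [0.531, -0.1055, 0.2485]
ee_rot: [[-0.949, 0.317, 0.007], [0.317, 0.949, -0.0], [-0.007, 0.002, -1.0]]
contact_force: [0.7, 0.8, -0.3]
width: 0.0438
grasp_force: 0.0
time: 18.55
eef_pos: [0.4592, 0.0352, 0.2458]
ee_rot: [[-0.95, 0.311, -0.0], [0.311, 0.95, 0.004], [0.002, 0.003, -1.0]]
contact_force: [-0.0, 0.3, 0.0]
width: 0.044
grasp_force: 0.0
[240.44554666 153.58662717]
[ 0.49436966 -0.17205264  0.05835776] [0.03087658 0.02415427 0.00357727] 168
```

View pics/fin.png

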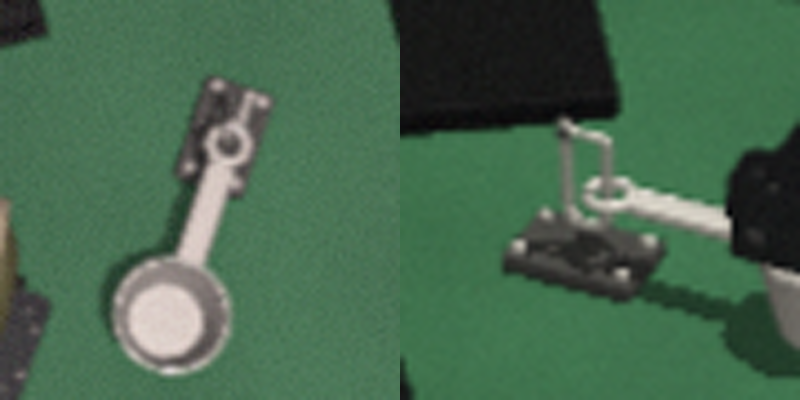

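The top crop shows the eye at (230,145) around the hook and the cup standing at (172,315). The side crop shows the eye ring at (607,192) round the front leg at (605,180), with the gate level and shut from (565,125) to (605,140). The arm is clear, so I'll hand in.

```bash
python3 -c "
from cell import arm
print(arm.job_done())"
```

```text
the job is handed in; nothing more can be done
None
```

The scoop stands upright on the desk, clipped onto the snap hook with its gate shut; the other two scoops were still nested when last seen and no bystander was touched as far as I could tell. I handed the job in at about 19 s of the 67 s allowed, and no verdict came back.

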